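# Spread the washed brushes on the boot tray to dry

### The arm

A 6-joint arm with a two-finger parallel gripper is mounted at the origin on the work surface. World frame = base frame: x ahead of the robot, y to its left, z up, the work surface at z = 0. Lengths are in m, angles in rad, forces in N, time in s.
With the tool pointing down it reaches from about 0.3 to 0.85 m from the base axis. Payload 4.2 kg.
Tool frame: the origin (TCP) lies at the very end of the fingers, on their centre line; the grasp point (between the pads) lies 19 mm behind it (env.tcp_to_grasp is the distance from the TCP to the grasp point, in m); z points along the fingers, y is the line along which they close (so a half turn about z gives the same grasp; the last joint's range is limited). The gripper opens to 91 mm and grips with 3 to 60 N. Pads are 32 mm wide; open, the fingers measure 118 mm over their backs; the gripper's body (76 mm by 178 mm) begins 60 mm behind the grasp point.
Start: joints at [-1.311, 0.32, 1.565, -0, 1.257, -0.02], TCP at [0.159, -0.553, 0.214] pointing down, gripper open.
Joint ranges: [-3.11, 3.11], [-0.84, 2.01], [0.21, 2.61], [-1.34, 4.49], [0.05, 2.63], [-2.56, 2.56]. Speed limits (rad/s): [2.57, 2.57, 3.14, 3.14, 3.14, 3.14].

### API

Orientations are given as a rotation vector (axis times angle).
In Python, from workcell import env gives the robot as it stands. The module is installed in compiled form; this text tells all that it offers.
- The arm moves only by the tool arm_command, never from a script. Its argument "motion" is a list of rows, each an object with "translation": the shift along the tool's x, y, z in m, a list of three; "rotation": the turn, a rotation vector about the tool's x, y, z in degrees, a list of three; "claw": the opening, from -1 (shut) to 1 (fully open). In form: [{"translation": [x, y, z], "rotation": [rx, ry, rz], "claw": claw}, ...]. A call has 1 to 10 rows; each row is the pose to reach, as a shift and turn from the pose commanded when the call began, along the tool's axes at that moment; what a row does not reach only later rows make up. A row lasts 1/12 s, in which the tool goes at most 41.7 mm and 7.16 degrees, less where a joint would pass 70% of its speed; a pose out of reach is approached as far as the arm can. A call with a gripper value outside its range is refused whole. The fingers move at their own pace and stop on an object; "force" is the grip in N (left out, the last holds). Time passes only in rows, so rows that repeat a pose let the fingers close. It gives the time, the measured TCP pose, the force, the opening and the grip force at its end, in the units of the state.
- env.get_state(): the state, without advancing time (a new reading comes with each control period).
- env.grab_frame(name): name is "side" or "top"; returns a dict with "color" (384x512x3 uint8, blue, green, red), "fovy" (degrees; the focal length in pixels is half the picture's height over the tangent of half this angle, whatever the lens; pixels are square), "cx", "cy" (the principal point, pixels), "pose" (4x4, takes a point from camera to world coordinates). Camera axes: x right, y down, z forward; pixel columns grow to the right and rows downward; lengths in m; the calibration is good to about 2 mm. A picture is of the moment at which its call begins. There is no depth.
- env.job_done(): hands the job in; it is judged then, once.
Trained networks look in a picture, given as the dict that the camera call returned (one of the last four; its "shot" number tells which), for a name from the list of things; names that differ only in an ending like _2 or _b are one class to them, and where a whole thing is asked for, a point or a joint stands for the part that bears it (a point fixed in the world has none). Each returns a list of dicts, best first, with "conf" (0 to 1); they miss things now and then, are a little off and sometimes report something else, mostly with a low value. They report only what shows in the picture. A call takes as long as a camera call. They do not tell look-alikes from the thing itself.
- env.silhouettes(picture, thing): "pixels" (384x512 bool, what is visible of it) and "point" ([column, row] in pixels, amid what is visible of it).
The state is a dict: "time_s": time; "qpos": joint angles; "joint_vel": joint speeds; "effort": joint torques, N m; "eef_pos": TCP position; "tool_rot": TCP orientation; "contact_force": force on the tool from outside, world axes, zero at the start; "wrist_torque": the same for the moment, N m; "finger_gap": finger opening in m; "gripper_force": force on a finger pad.
Only numpy, scipy, OpenCV 4.12 (cv2) and the standard library are available. Lean on these libraries where they do the work, as an engineer would, in place of code of your own. Each camera call takes 0.05 s, during which the arm holds its last target. There are 200 camera calls.

### The job

The four washed scrubbing brushes are heaped together on the boot tray under the hook rail: spread them into an even single layer, one standing bristles-down wholly inside each quarter of the tray marked by the white lines and at least a finger's width clear of the others, with the two orange ones sharing the left or right half and the two green ones the other half (left and right as the robot sees it). Do not tip any brush over, bump the rail, or disturb the crate, the cup or the sunglasses case.

Things in the scene. Friction and masses are not known exactly. Their poses are not given: they have to be found in the camera images.
- orange_1: hand scrubbing brush (orange), round, standing on its bristles: bristle-and-body disc 66 mm diameter and 28 mm high, and centred on top of it an upright cylindrical knob handle 32 mm diameter and 36 mm high (64 mm in all), 90 g. Origin: centre of the underside of the bristles; z up along the knob.
- orange_2: hand scrubbing brush (orange), round, standing on its bristles: bristle-and-body disc 66 mm diameter and 28 mm high, and centred on top of it an upright cylindrical knob handle 32 mm diameter and 36 mm high (64 mm in all), 90 g. Origin: centre of the underside of the bristles; z up along the knob.
- green_1: hand scrubbing brush (green), round, standing on its bristles: bristle-and-body disc 66 mm diameter and 28 mm high, and centred on top of it an upright cylindrical knob handle 32 mm diameter and 36 mm high (64 mm in all), 90 g. Origin: centre of the underside of the bristles; z up along the knob.
- green_2: hand scrubbing brush (green), round, standing on its bristles: bristle-and-body disc 66 mm diameter and 28 mm high, and centred on top of it an upright cylindrical knob handle 32 mm diameter and 36 mm high (64 mm in all), 90 g. Origin: centre of the underside of the bristles; z up along the knob.
- tray: grey boot tray, fixed, 300 (x) by 400 mm (y); floor top 5 mm above the origin; black rim 5 mm wide, 14 mm high. White lines along its x and y axes cross at the centre and mark four quarters; x points away from the robot (but for the yaw), y to the left, so the line along x parts the left half (y > 0) from the right. Origin: centre of the underside, on the ledge.
- rail: chrome hook rail, fixed: bar of 14 mm diameter along its y axis, 540 mm long, axis 300 mm above the ledge, right over the heap, so an upright gripper has no room there but one leaning back to the robot has. Posts 16 mm thick at y = +-260 mm; hooks at y = +-130, +-200 mm reach 48 mm beyond the bar (+x), up to 322 mm high. Origin: on the ledge midway between the posts; x away from the robot.
- crate: blue plastic crate with snap latch, closed, 180 x 250 x 162 mm, left of the tray; leave alone. Origin: centre of the underside.
- cup: stainless cup, 96 mm diameter, 100 mm high, with three white shuttlecocks standing in it up to about 125 mm high; leave alone. Origin: centre of the underside.
- case: black sunglasses case, 70 x 165 x 47 mm, right of the tray; leave alone. Origin: centre of the underside.
Not all that is in view belongs to the job. Leave any purple or yellow look-alike of the orange_1 alone.

How it is judged:
At the end, for the whole second after the job is handed in: Each brush stands bristles-down on the tray floor (tilt under 0.12 rad), at rest, one in each quarter, centre 28 mm or more from both white lines; both orange in one of the left/right halves, both green in the other; centres of any two at least 76 mm apart (angle between each of orange_1, orange_2, green_1, green_2's own z axis and vertical below 0.12 rad and z of orange_1 in the frame of tray between 0.002 and 0.011 m and linear speed of each of orange_1, orange_2, green_1, green_2 below 0.02 m/s and x of orange_1 in the frame of tray between -0.135 and 0.135 m and y of orange_1 in the frame of tray between -0.18 and 0.18 m and z of orange_2 in the frame of tray between 0.002 and 0.011 m and x of orange_2 in the frame of tray between -0.135 and 0.135 m and y of orange_2 in the frame of tray between -0.18 and 0.18 m and z of green_1 in the frame of tray between 0.002 and 0.011 m and x of green_1 in the frame of tray between -0.135 and 0.135 m and y of green_1 in the frame of tray between -0.18 and 0.18 m and z of green_2 in the frame of tray between 0.002 and 0.011 m and x of green_2 in the frame of tray between -0.135 and 0.135 m and y of green_2 in the frame of tray between -0.18 and 0.18 m and ((y of each of orange_1, orange_2 in the frame of tray above 0.028 m and y of each of green_1, green_2 in the frame of tray below -0.028 m) or (y of each of orange_1, orange_2 in the frame of tray below -0.028 m and y of each of green_1, green_2 in the frame of tray above 0.028 m)) and ((x of orange_1 in the frame of tray above 0.028 m and x of orange_2 in the frame of tray below -0.028 m) or (x of orange_1 in the frame of tray below -0.028 m and x of orange_2 in the frame of tray above 0.028 m)) and ((x of green_1 in the frame of tray above 0.028 m and x of green_2 in the frame of tray below -0.028 m) or (x of green_1 in the frame of tray below -0.028 m and x of green_2 in the frame of tray above 0.028 m)) and horizontal distance between orange_1 and orange_2 above 0.076 m and horizontal distance between each of orange_1, orange_2 and green_1 above 0.076 m and horizontal distance between each of orange_1, orange_2, green_1 and green_2 above 0.076 m); the robot touches nothing.
It fails at once if a brush is knocked or tipped over (angle between any of orange_1, orange_2, green_1, green_2's own z axis and vertical above 1 rad).
It fails at once if the hook rail is bumped (over 12 N) (contact force between any of the arm, the fingers and rail above 12 N).
It fails at once if the crate, the cup or the sunglasses case is disturbed (moved over 25 mm) (distance of any of crate, cup, case from where it was at the start of the episode above 0.025 m).
It also fails if it takes over 72 s, if anything falls off the work surface, if the arm or the gripper's body presses on something with over 40 N, if the wrist force passes 120 N, or if a joint passes its speed limit or range.

## Working session

There is one attempt and no reset: what is moved stays moved. The work goes in short steps, Python scripts to look and compute and a tool call to move; the robot and the scene stay as the last step left them, time stands still between calls to the robot, and variables do not carry over. Pictures are saved under pics/ and viewed, at most 10 in all, crops included, and the job is handed in when it is done.

Besides the shell and the picture viewer there is one more tool, called after "Request:" in YAML: its name, and indented under it one key for each argument. arm_command: Moves the arm, as the interface text tells. Its arguments: {"type":"object","properties":{"motion":{"type":"array","items":{"type":"object","properties":{"translation":{"type":"array","items":{"type":"number"}},"rotation":{"type":"array","items":{"type":"number"}},"claw":{"type":"number"}}}},"force":{"type":"number"}},"required":["motion"]}

```bash
mkdir -p pics
cat > h.py <<'E'
import numpy as np, cv2
from workcell import env
from scipy.spatial.transform import Rotation as R
def ray(p,uv):
    f=p["color"].shape[0]/2/np.tan(np.radians(p["fovy"])/2)
    d=np.array([(uv[0]-p["cx"])/f,(uv[1]-p["cy"])/f,1.]);T=np.array(p["pose"])
    return T[:3,3],T[:3,:3]@d
def atz(p,uv,z):
    o,d=ray(p,uv);return o+d*(z-o[2])/d[2]
def proj(p,X):
    f=p["color"].shape[0]/2/np.tan(np.radians(p["fovy"])/2);T=np.array(p["pose"])
    c=T[:3,:3].T@(np.array(X)-T[:3,3]);return np.array([f*c[0]/c[2]+p["cx"],f*c[1]/c[2]+p["cy"]])
E
python3 - <<'E'
from h import *
np.set_printoptions(precision=3,suppress=True)
for n in("top","side"):
    p=env.grab_frame(n);cv2.imwrite(f"pics/{n}0.png",cv2.resize(p["color"],(800,600)))
    print(n,p["fovy"],p["cx"],p["cy"]);print(np.array(p["pose"]))
    for t in("orange_1","green_1","tray","rail","crate","cup","case"):
        for r in env.silhouettes(p,t): print(t,round(r["conf"],2),r["point"],r["pixels"].sum())
print(env.get_state())
E
```

```text
top 42.97597655333752 253.66956365185987 180.8496267235809
[[-0.013 -0.997  0.07   0.425]
 [-1.     0.013 -0.006  0.021]
 [ 0.005 -0.07  -0.998  1.425]
 [ 0.     0.     0.     1.   ]]
orange_1 0.81 [262.7, 146.0] 448
orange_1 0.71 [262.0, 237.0] 418
orange_1 0.7 [200.0, 237.1] 417
orange_1 0.52 [268.0, 164.4] 326
green_1 0.6 [245.3, 142.3] 232
green_1 0.51 [283.6, 143.2] 244
tray 0.69 [250.7, 164.7] 11973
tray 0.43 [422.7, 230.3] 1692
rail 0.83 [263.7, 129.2] 2092
rail 0.36 [421.2, 232.1] 1714
crate 0.69 [263.9, 167.0] 330
crate 0.63 [72.6, 171.6] 7784
cup 0.84 [420.8, 232.0] 1734
cup 0.7 [249.9, 167.8] 11985
case 0.78 [410.9, 148.5] 1562
side 45.94467148078668 251.3257197263274 189.96446666577043
[[-0.958 -0.163  0.235  0.167]
 [-0.286  0.534 -0.795  1.176]
 [ 0.004 -0.83  -0.558  0.899]
 [ 0.     0.     0.     1.   ]]
orange_1 0.92 [297.3, 205.1] 366
orange_1 0.84 [227.5, 181.2] 351
orange_1 0.56 [284.2, 242.8] 431
green_1 0.75 [214.3, 200.1] 343
tray 0.98 [234.2, 212.9] 5104
rail 0.77 [200.7, 153.0] 1312
crate 0.71 [181.3, 293.6] 11023
cup 0.75 [318.3, 134.6] 904
cup 0.63 [182.7, 294.7] 11114
case 0.87 [262.6, 137.4] 627
{'time_s': 0.8, 'qpos': array([-1.311,  0.32 ,  1.565, -0.   ,  1.257, -0.02 ]), 'joint_vel': array([ 0.   , -0.   , -0.001, -0.001,  0.001, -0.001]), 'effort': array([  0.001, -41.23 , -23.222,   0.073,   0.038,  -0.   ]), 'eef_pos': array([ 0.159, -0.553,  0.214]), 'tool_rot': array([3.111, 0.438, 0.   ]), 'contact_force': array([-0.562, -0.46 , -0.143]), 'wrist_torque': array([ 0.033,  0.04 , -0.053]), 'gripper_force': 0.0, 'finger_gap': 0.09142798342939429}
```

View pics/top0.png

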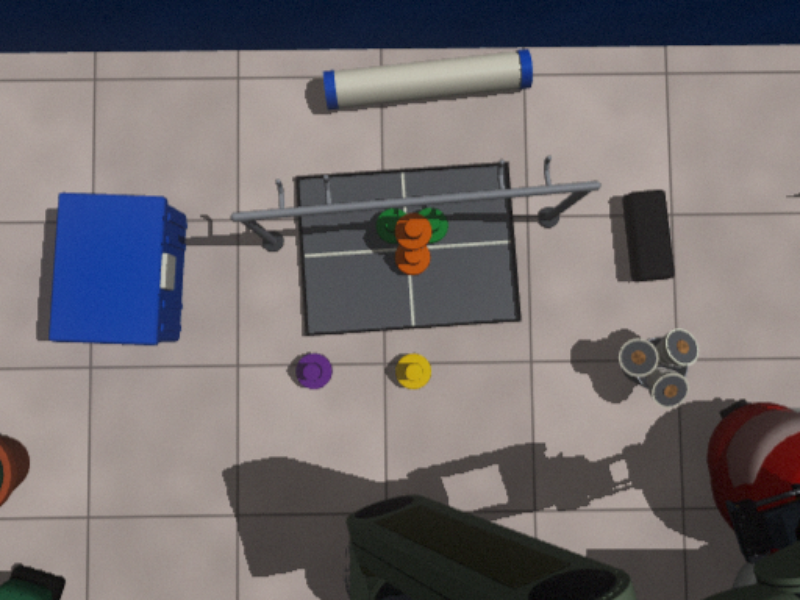

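View pics/side0.png

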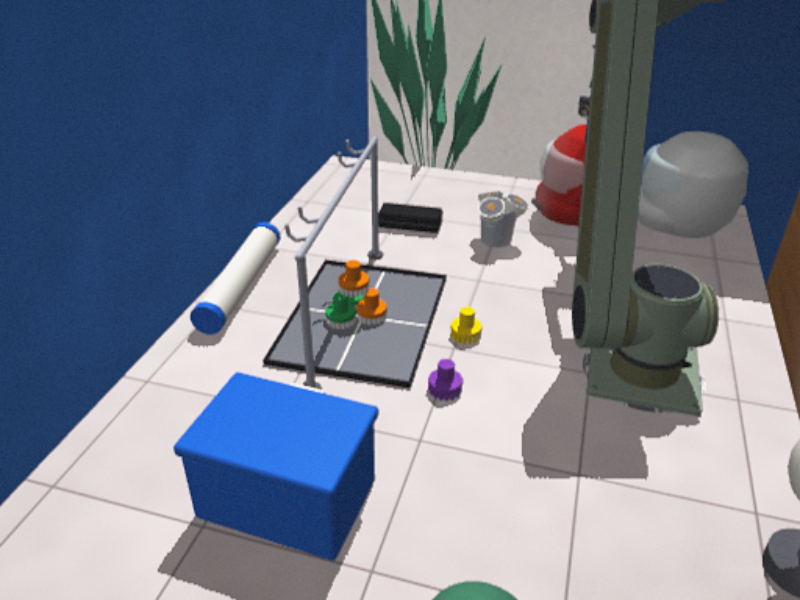

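The top view shows a heap on the tray at 800-px (413,235): two green brushes at (390,225) and (433,222), one orange at (413,260), and one orange stacked above at (413,230). The purple (313,371) and yellow (413,371) brushes are look-alikes outside the tray, so I'll leave them alone. The targets are the two orange and two green brushes on the tray; I'll confirm them in an enlarged crop.

Run:
```python
from h import *
np.set_printoptions(precision=3,suppress=True)
s=1.5625
P=env.grab_frame("top");S=env.grab_frame("side")
a=P["color"][90:225,180:350];b=S["color"][150:260,160:300]
a=cv2.resize(a,(560,445),interpolation=cv2.INTER_CUBIC)[:, 60:440];b=cv2.resize(b,(566,445),interpolation=cv2.INTER_CUBIC)[:, 130:520]
cv2.imwrite("pics/crop1.png",np.hstack([a,b]))
c=[atz(P,np.array(q)/s,.014) for q in((295,178),(508,163),(520,320),(305,334))]
print("tray corners",*c, np.mean(c,0), [np.linalg.norm(c[i]-c[i-1]) for i in range(4)])
print("yaw",np.degrees([np.arctan2(*(c[0]-c[3])[1::-1]),np.arctan2(*(c[1]-c[2])[1::-1])]))
print("rail",[atz(P,np.array(q)/s,.3) for q in((235,217),(598,185))])
def tri(u,v):
    o1,d1=ray(P,np.array(u)/s);o2,d2=ray(S,np.array(v)/s)
    k=np.linalg.lstsq(np.c_[d1,-d2],o2-o1,rcond=None)[0];x,y=o1+d1*k[0],o2+d2*k[1];return (x+y)/2,np.linalg.norm(x-y)
print("topO",tri((413,229),(353,265)));print("frontO",tri((413,256.5),(373,293)))
print("yellow",tri((414,370),(467,312)))
```

```text
tray corners [0.722 0.199 0.014] [ 0.746 -0.2    0.014] [ 0.451 -0.216  0.014] [0.43  0.182 0.014] [ 0.587 -0.009  0.014] [np.float64(0.29219496042711385), np.float64(0.4004880630630099), np.float64(0.29516377864941945), np.float64(0.39833742741587813)]
yaw [3.411 2.992]
rail [array([0.604, 0.253, 0.3  ]), array([ 0.646, -0.289,  0.3  ])]
topO (array([ 0.607, -0.017,  0.125]), np.float64(0.0006548915204657985))
frontO (array([ 0.565, -0.018,  0.062]), np.float64(0.002615056435421691))
yellow (array([ 0.361, -0.018,  0.055]), np.float64(0.004274931561541314))
```

View pics/crop1.png

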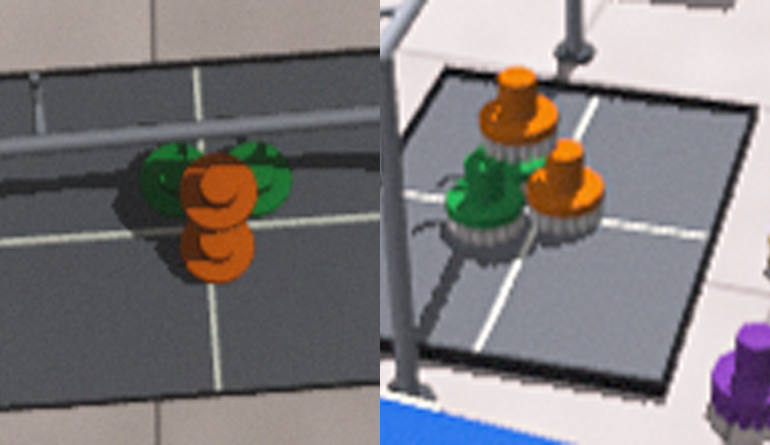

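The crop confirms one orange brush balanced on the knobs of the three floor brushes, with its knob top at about (0.607, -0.017, 0.133). The tray is centred at about (0.587, -0.009) with a yaw of 3.3°. I'll lean the tool back 35° and take this top orange brush first.

```bash
cat >> h.py <<'E'
np.set_printoptions(precision=4,suppress=True)
YAW=np.radians(3.5); TC=np.array([.587,-.009])
def RT(th=35,yaw=YAW):
    t=np.radians(th);c,s=np.cos(t),np.sin(t)
    return R.from_euler('z',yaw)*R.from_matrix(np.array([[c,0,s],[0,-1,0],[s,0,-c]]))
def tray(x,y):
    c,s=np.cos(YAW*.93),np.sin(YAW*.93); return TC+[c*x-s*y,s*x+c*y]
def tcp(x,y,z,zk=.008,th=35):  # TCP with height z, axis through (x,y) at z+zk
    r=RT(th);a=r.as_matrix()[:,2];return np.array([x,y,z])+a*0+np.r_[a[:2]/-a[2]*zk,0]
def moves(pts,th=35):
    s=env.get_state();R0=R.from_rotvec(s["tool_rot"]);p0=np.array(s["eef_pos"])
    print("t",s["time_s"],"at",p0,"gap",s["finger_gap"],"rot",(R0.inv()*RT(th)).as_rotvec(degrees=True))
    for p in pts: print(np.array(p),"->",R0.inv().apply(np.array(p)-p0))
E
python3 - <<'E'
from h import *
g=tcp(.607,-.017,.109);z=RT().as_matrix()[:,2]
moves([[.20,-.5,.30],g-.12*z,g])
E
```

```text
t 0.9 at [ 0.1588 -0.5527  0.214 ] gap 0.09111996559893644 rot [-3.8213 34.8582 12.1399]
[ 0.2 -0.5  0.3] -> [ 0.0541 -0.0392 -0.086 ]
[ 0.5439 -0.0209  0.2073] -> [ 0.517  -0.4048  0.0066]
[ 0.6126 -0.0167  0.109 ] -> [ 0.5842 -0.3898  0.1049]
```

Request:
arm_command:
  motion:
    - {"translation":[0.03,-0.02,-0.04],"rotation":[0,0,0],"claw":0.3}
    - {"translation":[0.054,-0.039,-0.07],"rotation":[0,0,0],"claw":0.3}
    - {"translation":[0.517,-0.405,-0.03],"rotation":[-3.8,34.9,12.1],"claw":0.3}
    - {"translation":[0.517,-0.405,-0.03],"rotation":[-3.8,34.9,12.1],"claw":0.3}
    - {"translation":[0.517,-0.405,-0.03],"rotation":[-3.8,34.9,12.1],"claw":0.3}
    - {"translation":[0.517,-0.405,-0.03],"rotation":[-3.8,34.9,12.1],"claw":0.3}
    - {"translation":[0.517,-0.405,-0.03],"rotation":[-3.8,34.9,12.1],"claw":0.3}
    - {"translation":[0.517,-0.405,-0.03],"rotation":[-3.8,34.9,12.1],"claw":0.3}
    - {"translation":[0.517,-0.405,-0.03],"rotation":[-3.8,34.9,12.1],"claw":0.3}
    - {"translation":[0.517,-0.405,-0.03],"rotation":[-3.8,34.9,12.1],"claw":0.3}
  force: 15

```text
time_s: 1.73
eef_pos: [0.3881, -0.2362, 0.2573]
tool_rot: [-2.977, -0.087, -0.941]
contact_force: [0.4, -0.4, 0.2]
finger_gap: 0.0595
gripper_force: 0.0
```

Run:
```python
from h import *
g=tcp(.607,-.017,.109);z=RT().as_matrix()[:,2]
moves([g-.12*z,g]); print(env.get_state()["qpos"])
```

```text
t 1.7333 at [ 0.3881 -0.2362  0.2573] gap 0.05952437214966845 rot [ 0.0718 -0.0617 -0.1408]
[ 0.5439 -0.0209  0.2073] -> [ 0.1088 -0.2059  0.1376]
[ 0.6126 -0.0167  0.109 ] -> [ 0.1087 -0.206   0.2576]
[-0.9387 -0.0893  2.0926  0.6673  0.8944  0.2103]
```

Request:
arm_command:
  motion:
    - {"translation":[0.109,-0.206,0.138],"rotation":[0,0,0],"claw":0.2}
    - {"translation":[0.109,-0.206,0.138],"rotation":[0,0,0],"claw":0.2}
    - {"translation":[0.109,-0.206,0.138],"rotation":[0,0,0],"claw":0.2}
    - {"translation":[0.109,-0.206,0.138],"rotation":[0,0,0],"claw":0.2}
    - {"translation":[0.109,-0.206,0.138],"rotation":[0,0,0],"claw":0.2}
    - {"translation":[0.109,-0.206,0.138],"rotation":[0,0,0],"claw":0.2}
    - {"translation":[0.109,-0.206,0.138],"rotation":[0,0,0],"claw":0.2}
    - {"translation":[0.109,-0.206,0.138],"rotation":[0,0,0],"claw":0.2}
    - {"translation":[0.109,-0.206,0.138],"rotation":[0,0,0],"claw":0.2}
    - {"translation":[0.109,-0.206,0.138],"rotation":[0,0,0],"claw":0.2}

```text
time_s: 2.57
eef_pos: [0.5434, -0.0214, 0.2071]
tool_rot: [-2.977, -0.092, -0.939]
contact_force: [-1.1, 0.2, -0.6]
finger_gap: 0.0548
gripper_force: 0.0
```

Run:
```python
from h import *
g=tcp(.607,-.017,.109)
moves([g]); print(env.get_state()["qpos"])
S=env.grab_frame("side");P=env.grab_frame("top")
cv2.imwrite("pics/pre.png",np.vstack([np.hstack([cv2.resize(P["color"][90:240,170:340],(400,353)),cv2.resize(S["color"][60:260,160:360],(353,353))])]))
e=env.get_state()["eef_pos"];print(proj(P,e),proj(S,e))
```

```text
t 2.5667 at [ 0.5434 -0.0214  0.2071] gap 0.054839891542423136 rot [-0.0427 -0.0179  0.0366]
[ 0.6126 -0.0167  0.109 ] -> [ 0.0005 -0.0004  0.1201]
[-0.1274  0.03    2.1214  0.2806  0.4017  1.1558]
[267.7408 167.368 ] [244.8102 149.5831]
```

View pics/pre.png

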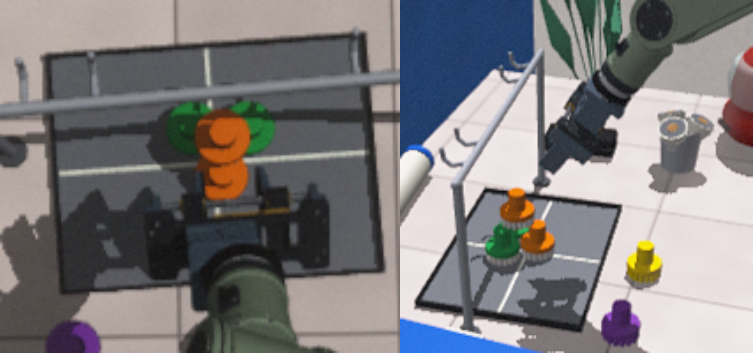

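The pre-grasp view shows the fingers behind and above the stacked orange brush, whose knob is at about (223,130) in the crop. The gripper is clear of the rail. Now I'll descend along the tool axis and grip.

Request:
arm_command:
  motion:
    - {"translation":[0,0,0.035],"rotation":[0,0,0],"claw":0.2}
    - {"translation":[0,0,0.07],"rotation":[0,0,0],"claw":0.2}
    - {"translation":[0,0,0.095],"rotation":[0,0,0],"claw":0.2}
    - {"translation":[0,0,0.11],"rotation":[0,0,0],"claw":0.2}
    - {"translation":[0,0,0.12],"rotation":[0,0,0],"claw":0.2}
    - {"translation":[0,0,0.12],"rotation":[0,0,0],"claw":0.2}
    - {"translation":[0,0,0.12],"rotation":[0,0,0],"claw":-0.1}
    - {"translation":[0,0,0.12],"rotation":[0,0,0],"claw":-0.25}
    - {"translation":[0,0,0.12],"rotation":[0,0,0],"claw":-0.4}
    - {"translation":[0,0,0.12],"rotation":[0,0,0],"claw":-0.5}
  force: 15

```text
time_s: 3.5
eef_pos: [0.6126, -0.0174, 0.1101]
tool_rot: [-2.976, -0.091, -0.942]
contact_force: [1.1, -0.6, 0.1]
finger_gap: 0.0318
gripper_force: 15.0
```

Run:
```python
from h import *
s=env.get_state();p=s["eef_pos"]
t=tray(.055,.105);q=tcp(*t,.045)
moves([p+[0,0,.03],np.r_[q[:2],p[2]+.03],np.r_[q[:2],p[2]-.055],np.r_[q[:2],p[2]-.063]]);print(s["gripper_force"],s["contact_force"],t)
```

```text
t 3.5 at [ 0.6126 -0.0174  0.1101] gap 0.03178600430079265 rot [-0.0045 -0.1385  0.0183]
[ 0.6126 -0.0174  0.1401] -> [ 0.0173  0.     -0.0245]
[0.6415 0.0993 0.1401] -> [ 0.0468 -0.1147 -0.0038]
[0.6415 0.0993 0.0551] -> [-0.0021 -0.1147  0.0657]
[0.6415 0.0993 0.0471] -> [-0.0067 -0.1147  0.0723]
15.020846128463745 [ 1.0977 -0.6095  0.1221] [0.6359 0.099 ]
```

Request:
arm_command:
  motion:
    - {"translation":[0.006,0,-0.008],"rotation":[0,0,0],"claw":-0.6}
    - {"translation":[0.017,0,-0.0245],"rotation":[0,0,0],"claw":-0.6}
    - {"translation":[0.019,-0.04,-0.0235],"rotation":[0,0,0],"claw":-0.6}
    - {"translation":[0.02,-0.08,-0.022],"rotation":[0,0,0],"claw":-0.6}
    - {"translation":[0.022,-0.1165,-0.021],"rotation":[0,0,0],"claw":-0.6}
    - {"translation":[0.003,-0.1165,0.007],"rotation":[0,0,0],"claw":-0.6}
    - {"translation":[-0.016,-0.1165,0.034],"rotation":[0,0,0],"claw":-0.6}
    - {"translation":[-0.0266,-0.1165,0.0485],"rotation":[0,0,0],"claw":-0.6}
    - {"translation":[-0.014,-0.1155,0.057],"rotation":[0,0,0],"claw":-0.6}
    - {"translation":[-0.002,-0.1147,0.066],"rotation":[0,0,0],"claw":-0.6}

```text
time_s: 4.33
eef_pos: [0.6364, 0.0937, 0.0663]
tool_rot: [-2.98, -0.092, -0.932]
contact_force: [0.8, -0.9, 0.5]
finger_gap: 0.0316
gripper_force: 15.0
```

Run:
```python
from h import *
s=env.get_state();z=RT().as_matrix()[:,2];q=np.array([.6415,.0993,.0465])
moves([q,q-[0,0,.0015],q-.1*z]);print(s["gripper_force"],s["contact_force"])
```

```text
t 4.3333 at [0.6364 0.0937 0.0663] gap 0.03159384540368384 rot [-0.008   0.2666  0.0389]
[0.6415 0.0993 0.0465] -> [-0.0068 -0.0052  0.0193]
[0.6415 0.0993 0.045 ] -> [-0.0077 -0.0052  0.0205]
[0.5842 0.0958 0.1284] -> [-0.0073 -0.0053 -0.0807]
14.999679923057556 [ 0.8238 -0.8644  0.5365]
```

Request:
arm_command:
  motion:
    - {"translation":[0,0,0],"rotation":[0,0,0],"claw":-0.6}
    - {"translation":[0,0,0],"rotation":[0,0,0],"claw":-0.6}
    - {"translation":[-0.002,0,0.003],"rotation":[0,0,0],"claw":-0.6}
    - {"translation":[-0.004,0,0.0055],"rotation":[0,0,0],"claw":-0.6}
    - {"translation":[-0.005,0,0.007],"rotation":[0,0,0],"claw":-0.6}
    - {"translation":[-0.005,0,0.007],"rotation":[0,0,0],"claw":-0.6}
    - {"translation":[-0.005,0,0.007],"rotation":[0,0,0],"claw":-0.6}

```text
time_s: 4.92
eef_pos: [0.639, 0.0928, 0.0601]
tool_rot: [-2.979, -0.092, -0.925]
contact_force: [0.3, 0.6, -0.9]
finger_gap: 0.0317
gripper_force: 15.0
```

Run:
```python
from h import *
s=env.get_state();q=s["eef_pos"]
moves([]);print(s["gripper_force"],s["contact_force"])
P=env.grab_frame("top");S=env.grab_frame("side")
cv2.imwrite("pics/pl1.png",np.vstack([np.hstack([cv2.resize(P["color"][90:240,170:340],(400,353)),cv2.resize(S["color"][140:260,160:280],(353,353))])]))
```

```text
t 4.9167 at [0.639  0.0928 0.0601] gap 0.031652886576580865 rot [-0.1347  0.4858 -0.0022]
14.99960571527481 [ 0.3337  0.6127 -0.855 ]
```

View pics/pl1.png

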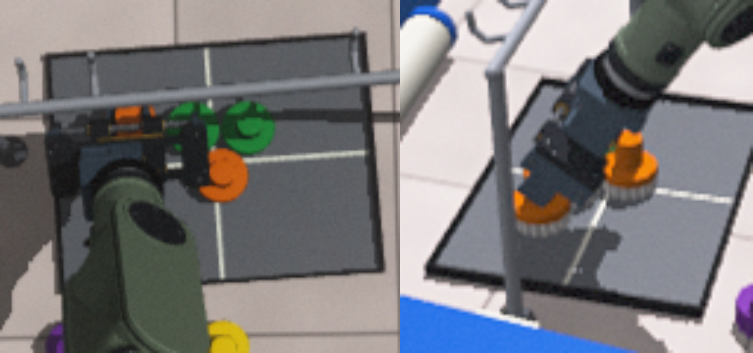

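The picture shows the brush held over the back-left quarter, upright and clear of the others and the rail. Now I'll lower it.

Request:
arm_command:
  motion:
    - {"translation":[-0.002,-0.006,0.003],"rotation":[0,0,0],"claw":-0.6}
    - {"translation":[-0.004,-0.006,0.006],"rotation":[0,0,0],"claw":-0.6}
    - {"translation":[-0.007,-0.006,0.009],"rotation":[0,0,0],"claw":-0.6}
    - {"translation":[-0.0075,-0.006,0.0105],"rotation":[0,0,0],"claw":-0.6}
    - {"translation":[-0.0075,-0.006,0.0105],"rotation":[0,0,0],"claw":-0.6}
    - {"translation":[-0.0075,-0.006,0.0105],"rotation":[0,0,0],"claw":-0.6}

```text
time_s: 5.52
eef_pos: [0.6406, 0.0976, 0.051]
tool_rot: [-2.98, -0.096, -0.908]
contact_force: [0.4, 0.2, -0.4]
finger_gap: 0.0315
gripper_force: 15.0
```

Run:
```python
from h import *
s=env.get_state();print(s["qpos"],s["joint_vel"],(R.from_rotvec(s["tool_rot"])).as_matrix());moves([])
```

```text
[ 0.1574  0.4131  2.1025 -0.9081  0.0586  2.557 ] [ 0.0006 -0.0061 -0.0009  0.0015  0.0005 -0.0003] [[ 0.8285  0.0661  0.5561]
 [ 0.0518 -0.9978  0.0415]
 [ 0.5576 -0.0056 -0.8301]]
t 5.5167 at [0.6406 0.0976 0.051 ] gap 0.03151916840567498 rot [-0.4302  1.1109  0.0589]
```

The wrist is at its limit (q5 = 0.059, q6 = 2.557), so I'll ease the lean slightly while setting this brush down and use less lean from here on.

Request:
arm_command:
  motion:
    - {"translation":[-0.001,0,0.0015],"rotation":[0,-2,0],"claw":-0.6}
    - {"translation":[-0.002,0,0.003],"rotation":[0,-4,0],"claw":-0.6}
    - {"translation":[-0.0025,0,0.004],"rotation":[0,-4,0],"claw":-0.6}
    - {"translation":[-0.0025,0,0.004],"rotation":[0,-4,0],"claw":-0.6}

```text
time_s: 5.85
eef_pos: [0.642, 0.0978, 0.0478]
tool_rot: [-3.01, -0.097, -0.807]
contact_force: [-0.7, -2.9, 5.2]
finger_gap: 0.0315
gripper_force: 15.0
```

Run:
```python
from h import *
s=env.get_state();print(s["qpos"],s["contact_force"]);moves([])
S=env.grab_frame("side")
```

```text
[ 0.153   0.4212  2.0481 -0.2481  0.1542  1.8943] [-0.7381 -2.9434  5.2184]
t 5.85 at [0.642  0.0978 0.0478] gap 0.03148924720003917 rot [-0.4754  4.9817  0.0547]
```

Request:
arm_command:
  motion:
    - {"translation":[0,0,0],"rotation":[0,0,0],"claw":-0.1}
    - {"translation":[0,0,0],"rotation":[0,0,0],"claw":0.15}
    - {"translation":[0,0,0],"rotation":[0,0,0],"claw":0.15}
    - {"translation":[0,0,-0.02],"rotation":[0,0,0],"claw":0.15}
    - {"translation":[0,0,-0.05],"rotation":[0,0,0],"claw":0.15}
    - {"translation":[0,0,-0.08],"rotation":[0,0,0],"claw":0.15}
    - {"translation":[0,0,-0.12],"rotation":[0,0,0],"claw":0.15}
    - {"translation":[0,0,-0.16],"rotation":[0,-3,0],"claw":0.15}
    - {"translation":[0,0,-0.16],"rotation":[0,-3,0],"claw":0.15}

```text
time_s: 6.65
eef_pos: [0.5628, 0.0921, 0.1934]
tool_rot: [-3.028, -0.098, -0.742]
contact_force: [1.5, 0.5, 1.2]
finger_gap: 0.0525
gripper_force: 0.0
```

Run:
```python
from h import *
s=env.get_state();print(s["qpos"],s["contact_force"]);moves([],27)
P=env.grab_frame("top");S=env.grab_frame("side")
cv2.imwrite("pics/v3.png",np.vstack([np.hstack([cv2.resize(P["color"][90:230,180:320],(400,400),interpolation=2),cv2.resize(S["color"][140:260,160:280],(400,400),interpolation=2)])]))
for n,p in(("top",P),("side",S)):
  for t in("orange_1","green_1"):
    for r in env.silhouettes(p,t): print(n,t,round(r["conf"],2),r["point"],r["pixels"].sum(),atz(p,r["point"],.035))
```

```text
[ 0.1656  0.121   1.9921 -0.0765  0.5506  1.7269] [1.518  0.5034 1.2436]
t 6.65 at [0.5628 0.0921 0.1934] gap 0.05245177584297886 rot [-0.4753 -0.541   0.1045]
top orange_1 0.86 [268.3, 163.0] 324 [ 0.5727 -0.0303  0.035 ]
top orange_1 0.77 [262.9, 234.4] 364 [ 0.3695 -0.0119  0.035 ]
top orange_1 0.6 [222.6, 144.0] 331 [0.6292 0.1001 0.035 ]
top green_1 0.75 [251.0, 143.9] 431 [0.6285 0.0186 0.035 ]
top green_1 0.62 [278.8, 146.1] 412 [ 0.6211 -0.0612  0.035 ]
side orange_1 0.81 [295.7, 207.7] 365 [0.3646 0.0009 0.035 ]
side orange_1 0.71 [236.3, 194.4] 346 [ 0.5719 -0.0152  0.035 ]
side orange_1 0.69 [209.4, 214.2] 317 [0.6187 0.1147 0.035 ]
side orange_1 0.6 [283.2, 241.9] 463 [0.3644 0.1776 0.035 ]
side green_1 0.72 [216.9, 197.5] 323 [0.628 0.021 0.035]
side green_1 0.65 [223.4, 186.2] 180 [ 0.6302 -0.0497  0.035 ]
```

View pics/v3.png

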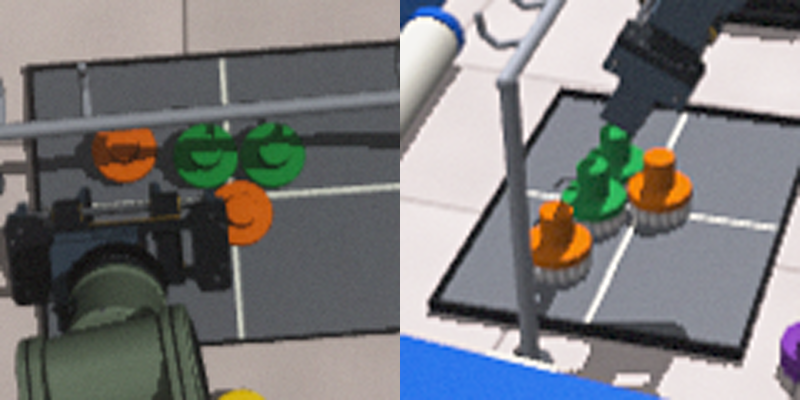

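The view shows the placed orange standing upright in the back-left at crop (125,151). The greens are at (206,154) and (271,154), touching each other, and the front orange is at (240,212). Next I'll take the front orange with the lean at 27°.

Run:
```python
from h import *
P=env.grab_frame("top")
for n,c in dict(o1=(125,151),gl=(205.5,154.5),gr=(271,154.5),of=(240,212)).items():
    print(n,atz(P,np.array([180,90])+np.array(c)/2.857,.033))
t=tray(-.08,.085);print("t",t)
z=RT(27).as_matrix()[:,2]
g=tcp(.567,-.016,.047,th=27);q=tcp(*t,.047,th=27)
moves([g-.12*z,g],27);print(q-g,RT(27).inv().apply(q-g))
print(RT(27).inv().apply([[.01,0,0],[0,.01,0],[0,0,.01]]))
```

```text
o1 [0.6327 0.0969 0.033 ]
gl [0.6282 0.0159 0.033 ]
gr [ 0.6274 -0.05    0.033 ]
of [ 0.5696 -0.018   0.033 ]
t [0.5023 0.0713]
t 7.0 at [0.5606 0.0915 0.1832] gap 0.05238537691624726 rot [-0.395   0.2819  0.1314]
[ 0.5167 -0.0191  0.1539] -> [-0.0586  0.1076  0.0027]
[ 0.5711 -0.0158  0.047 ] -> [-0.058   0.1084  0.1227]
[-0.0647  0.0873  0.    ] [-0.0528 -0.0911 -0.0269]
[[ 0.0089  0.0006  0.0045]
 [ 0.0005 -0.01    0.0003]
 [ 0.0045  0.     -0.0089]]
```

Request:
arm_command:
  motion:
    - {"translation":[-0.02,0.036,0],"rotation":[0,0,0],"claw":0.15}
    - {"translation":[-0.04,0.073,0.002],"rotation":[0,0,0],"claw":0.15}
    - {"translation":[-0.0565,0.109,0.003],"rotation":[0,0,0],"claw":0.15}
    - {"translation":[-0.0565,0.109,0.02],"rotation":[0,0,0],"claw":0.15}
    - {"translation":[-0.0565,0.109,0.05],"rotation":[0,0,0],"claw":0.15}
    - {"translation":[-0.0565,0.109,0.08],"rotation":[0,0,0],"claw":0.15}
    - {"translation":[-0.056,0.1095,0.105],"rotation":[0,0,0],"claw":0.15}
    - {"translation":[-0.056,0.1095,0.118],"rotation":[0,0,0],"claw":0.15}
    - {"translation":[-0.056,0.1095,0.1235],"rotation":[0,0,0],"claw":0.15}
    - {"translation":[-0.056,0.1095,0.1235],"rotation":[0,0,0],"claw":0.15}

```text
time_s: 7.83
eef_pos: [0.5737, -0.0163, 0.0467]
tool_rot: [-3.035, -0.098, -0.719]
contact_force: [-0.4, -0.1, 0.3]
finger_gap: 0.0523
gripper_force: 0.0
```

Request:
arm_command:
  motion:
    - {"translation":[0,0,0],"rotation":[0,0,0],"claw":0.0}
    - {"translation":[0,0,0],"rotation":[0,0,0],"claw":-0.15}
    - {"translation":[0,0,0],"rotation":[0,0,0],"claw":-0.3}
    - {"translation":[0,0,0],"rotation":[0,0,0],"claw":-0.45}
    - {"translation":[0,0,0],"rotation":[0,0,0],"claw":-0.6}
    - {"translation":[0,0,0],"rotation":[0,0,0],"claw":-0.6}

```text
time_s: 8.33
eef_pos: [0.5747, -0.0164, 0.0502]
tool_rot: [-3.033, -0.099, -0.729]
contact_force: [-3.1, -0.3, 5.4]
finger_gap: 0.0315
gripper_force: 15.0
```

Run:
```python
from h import *
q=tcp(*tray(-.08,.085),.047,th=27);z=env.get_state()["eef_pos"][2]
moves([np.r_[q[:2],z+.018],np.r_[q[:2],z],np.r_[q[:2],z-.001]],27);s=env.get_state();print(s["qpos"],s["contact_force"],s["gripper_force"])
```

```text
t 8.3333 at [ 0.5747 -0.0164  0.0502] gap 0.03146201062234426 rot [-0.4093 -0.0242  0.1365]
[0.5064 0.0716 0.0682] -> [-0.0476 -0.0924 -0.0439]
[0.5064 0.0716 0.0502] -> [-0.0558 -0.0923 -0.0279]
[0.5064 0.0716 0.0492] -> [-0.0562 -0.0923 -0.027 ]
[-0.0936  0.3358  2.167   0.422   0.1893  1.015 ] [-3.1416 -0.2741  5.4139] 15.008149892091751
```

Request:
arm_command:
  motion:
    - {"translation":[0.004,0,-0.008],"rotation":[0,0,0],"claw":-0.6}
    - {"translation":[0.009,0,-0.018],"rotation":[0,0,0],"claw":-0.6}
    - {"translation":[-0.01,-0.03,-0.026],"rotation":[0,0,0],"claw":-0.6}
    - {"translation":[-0.03,-0.06,-0.035],"rotation":[0,0,0],"claw":-0.6}
    - {"translation":[-0.0475,-0.0925,-0.045],"rotation":[0,0,0],"claw":-0.6}
    - {"translation":[-0.0475,-0.0925,-0.045],"rotation":[0,0,0],"claw":-0.6}
    - {"translation":[-0.051,-0.0925,-0.038],"rotation":[0,0,0],"claw":-0.6}
    - {"translation":[-0.054,-0.0925,-0.032],"rotation":[0,0,0],"claw":-0.6}
    - {"translation":[-0.0555,-0.0925,-0.0285],"rotation":[0,0,0],"claw":-0.6}
    - {"translation":[-0.0555,-0.0925,-0.0285],"rotation":[0,0,0],"claw":-0.6}

```text
time_s: 9.17
eef_pos: [0.5056, 0.0719, 0.0496]
tool_rot: [-3.034, -0.099, -0.725]
contact_force: [-1.5, -0.0, -0.4]
finger_gap: 0.0316
gripper_force: 15.0
```

Run:
```python
from h import *
moves([],27);s=env.get_state();print(s["qpos"],s["contact_force"],s["gripper_force"])
S=env.grab_frame("side")
cv2.imwrite("pics/v4.png",cv2.resize(S["color"][120:280,150:310],(500,500),interpolation=2))
```

```text
t 9.1667 at [0.5056 0.0719 0.0496] gap 0.03164804416574544 rot [-0.4294  0.124   0.1463]
[ 0.136   0.2607  2.3031 -0.2372  0.1125  1.8709] [-1.4519 -0.0129 -0.4336] 14.995633363723755
```

View pics/v4.png

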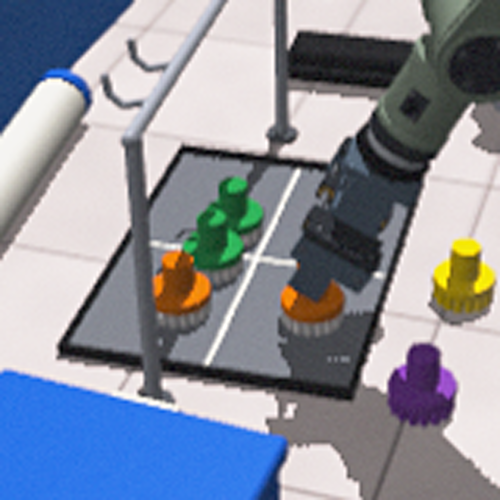

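The second orange is upright over the front-left quarter at (312,305). I'll set it down, release it and retreat.

Request:
arm_command:
  motion:
    - {"translation":[-0.001,0,0.0015],"rotation":[0,0,0],"claw":-0.6}
    - {"translation":[-0.0015,0,0.003],"rotation":[0,0,0],"claw":-0.6}
    - {"translation":[-0.0015,0,0.003],"rotation":[0,0,0],"claw":-0.2}
    - {"translation":[-0.0015,0,0.003],"rotation":[0,0,0],"claw":0.1}
    - {"translation":[-0.0015,0,0.003],"rotation":[0,0,0],"claw":0.1}
    - {"translation":[0,0,-0.03],"rotation":[0,0,0],"claw":0.1}
    - {"translation":[0,0,-0.06],"rotation":[0,0,0],"claw":0.1}
    - {"translation":[0,0,-0.09],"rotation":[0,0,0],"claw":0.1}
    - {"translation":[0,0,-0.11],"rotation":[0,-2,0],"claw":0.1}
    - {"translation":[0,0,-0.11],"rotation":[0,-2,0],"claw":0.1}

```text
time_s: 10.05
eef_pos: [0.4585, 0.0682, 0.1527]
tool_rot: [-3.043, -0.098, -0.686]
contact_force: [0.5, -0.0, 0.3]
finger_gap: 0.0502
gripper_force: 0.0
```

Run:
```python
from h import *
P=env.grab_frame("top")
for t in("orange_1","green_1"):
    for r in env.silhouettes(P,t): 
        (c,rad)=cv2.minEnclosingCircle(np.argwhere(r["pixels"])[:,::-1].astype(np.float32));print(t,round(r["conf"],2),r["point"],c,rad,atz(P,c,.033))
z=RT(25).as_matrix()[:,2];g=tcp(.627,-.0505,.050,.005,th=25)
moves([g-.12*z,g],25);s=env.get_state();print(s["qpos"],tray(.06,-.095),tray(-.08,-.09))
```

```text
orange_1 0.86 [234.5, 188.6] (232.71495056152344, 188.22897338867188) 11.35927677154541 [0.5018 0.0724 0.033 ]
orange_1 0.57 [196.2, 240.7] (200.5, 237.22727966308594) 11.15731430053711 [0.3638 0.1651 0.033 ]
orange_1 0.56 [222.2, 143.3] (222.6354522705078, 141.61553955078125) 11.925912857055664 [0.6364 0.1    0.033 ]
green_1 0.88 [251.3, 143.1] (252.0, 144.0) 11.70479965209961 [0.6284 0.0157 0.033 ]
green_1 0.67 [276.3, 145.5] (275.0, 143.86111450195312) 11.317112922668457 [ 0.628  -0.0505  0.033 ]
t 10.2 at [0.4562 0.0678 0.1475] gap 0.049848758506985155 rot [-0.4084  0.1035  0.1275]
[ 0.5787 -0.0535  0.1588] -> [0.1086 0.129  0.0372]
[ 0.6293 -0.0504  0.05  ] -> [0.1089 0.1298 0.1572]
[ 0.1421  0.0172  2.2279 -0.0604  0.4634  1.6961] [ 0.6523 -0.1004] [ 0.5122 -0.1034]
```

Request:
arm_command:
  motion:
    - {"translation":[0.03,0.035,0.005],"rotation":[0,0,0],"claw":0.1}
    - {"translation":[0.058,0.07,0.012],"rotation":[0,0,0],"claw":0.1}
    - {"translation":[0.085,0.1,0.025],"rotation":[0,0,0],"claw":0.1}
    - {"translation":[0.109,0.129,0.037],"rotation":[0,0,0],"claw":0.1}
    - {"translation":[0.109,0.1295,0.06],"rotation":[0,0,0],"claw":0.1}
    - {"translation":[0.109,0.13,0.09],"rotation":[0,0,0],"claw":0.1}
    - {"translation":[0.109,0.13,0.12],"rotation":[0,0,0],"claw":0.1}
    - {"translation":[0.109,0.13,0.145],"rotation":[0,0,0],"claw":0.1}
    - {"translation":[0.109,0.13,0.157],"rotation":[0,0,0],"claw":0.1}
    - {"translation":[0.109,0.13,0.157],"rotation":[0,0,0],"claw":0.1}

```text
time_s: 11.03
eef_pos: [0.6278, -0.05, 0.0458]
tool_rot: [-3.048, -0.099, -0.66]
contact_force: [-0.2, 0.1, -0.5]
finger_gap: 0.0499
gripper_force: 0.0
```

Request:
arm_command:
  motion:
    - {"translation":[0,0,0],"rotation":[0,0,0],"claw":0.0}
    - {"translation":[0,0,0],"rotation":[0,0,0],"claw":-0.15}
    - {"translation":[0,0,0],"rotation":[0,0,0],"claw":-0.3}
    - {"translation":[0,0,0],"rotation":[0,0,0],"claw":-0.45}
    - {"translation":[0,0,0],"rotation":[0,0,0],"claw":-0.6}
    - {"translation":[0,0,0],"rotation":[0,0,0],"claw":-0.6}

```text
time_s: 11.53
eef_pos: [0.6301, -0.0505, 0.0525]
tool_rot: [-3.046, -0.099, -0.677]
contact_force: [-2.8, -0.4, 6.6]
finger_gap: 0.0313
gripper_force: 15.0
```

Run:
```python
from h import *
s=env.get_state();q=s["eef_pos"]+np.r_[tray(.055,-.1)-[.628,-.0505],0]
moves([q+[0,0,.015],q],25);print(s["qpos"],s["contact_force"],s["gripper_force"])
```

```text
t 11.5333 at [ 0.6301 -0.0505  0.0525] gap 0.03125904602124418 rot [-0.389  -0.0624  0.146 ]
[ 0.6496 -0.1057  0.0675] -> [ 0.0209  0.0563 -0.0071]
[ 0.6496 -0.1057  0.0525] -> [0.0145 0.0564 0.0065]
[-0.1485  0.4047  2.0079  0.3104  0.3155  1.0818] [-2.8147 -0.4126  6.5891] 15.005568265914917
```

Request:
arm_command:
  motion:
    - {"translation":[0.003,0.001,-0.008],"rotation":[0,0,0],"claw":-0.6}
    - {"translation":[0.007,0.003,-0.017],"rotation":[0,0,0],"claw":-0.6}
    - {"translation":[0.01,0.015,-0.015],"rotation":[0,0,0],"claw":-0.6}
    - {"translation":[0.015,0.035,-0.012],"rotation":[0,0,0],"claw":-0.6}
    - {"translation":[0.021,0.0565,-0.007],"rotation":[0,0,0],"claw":-0.6}
    - {"translation":[0.021,0.0565,-0.007],"rotation":[0,0,0],"claw":-0.6}
    - {"translation":[0.018,0.0565,-0.001],"rotation":[0,0,0],"claw":-0.6}
    - {"translation":[0.016,0.0565,0.003],"rotation":[0,0,0],"claw":-0.6}
    - {"translation":[0.0145,0.0565,0.0065],"rotation":[0,0,0],"claw":-0.6}
    - {"translation":[0.0145,0.0565,0.0065],"rotation":[0,0,0],"claw":-0.6}

```text
time_s: 12.37
eef_pos: [0.6489, -0.105, 0.0512]
tool_rot: [-3.047, -0.101, -0.674]
contact_force: [-1.6, -2.3, 4.4]
finger_gap: 0.0311
gripper_force: 15.0
```

Run:
```python
from h import *
s=env.get_state();moves([],25);print(s["qpos"],s["contact_force"],s["gripper_force"])
S=env.grab_frame("side")
cv2.imwrite("pics/v5.png",cv2.resize(S["color"][120:280,150:310],(500,500),interpolation=2))
```

```text
t 12.3667 at [ 0.6489 -0.105   0.0512] gap 0.03113213546335429 rot [-0.422   0.0471  0.1864]
[-0.247   0.4404  1.943   0.3849  0.3676  0.925 ] [-1.646  -2.2913  4.4299] 15.007824450731277
```

View pics/v5.png

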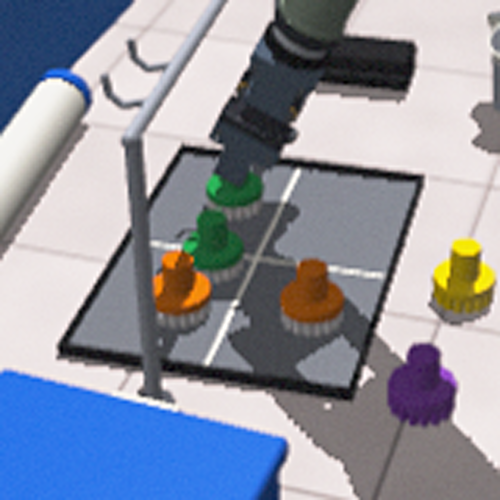

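The green brush is on the floor of the back-right quarter at (235,195). I'll release it, retreat, then take the last green brush.

Request:
arm_command:
  motion:
    - {"translation":[0,0,0],"rotation":[0,0,0],"claw":-0.2}
    - {"translation":[0,0,0],"rotation":[0,0,0],"claw":0.1}
    - {"translation":[0,0,0],"rotation":[0,0,0],"claw":0.1}
    - {"translation":[0,0,-0.03],"rotation":[0,0,0],"claw":0.1}
    - {"translation":[0,0,-0.06],"rotation":[0,0,0],"claw":0.1}
    - {"translation":[0,0,-0.09],"rotation":[0,0,0],"claw":0.1}
    - {"translation":[0,0,-0.12],"rotation":[0,0,0],"claw":0.1}
    - {"translation":[0,0,-0.12],"rotation":[0,0,0],"claw":0.1}

```text
time_s: 13.08
eef_pos: [0.6, -0.1102, 0.1654]
tool_rot: [-3.047, -0.1, -0.687]
contact_force: [-0.1, 0.7, 0.8]
finger_gap: 0.0502
gripper_force: 0.0
```

Run:
```python
from h import *
P=env.grab_frame("top")
for t in("orange_1","green_1"):
    for r in env.silhouettes(P,t): 
        (c,rad)=cv2.minEnclosingCircle(np.argwhere(r["pixels"])[:,::-1].astype(np.float32));print(t,round(r["conf"],2),r["point"],c,rad,atz(P,c,.033))
z=RT(25).as_matrix()[:,2];g=tcp(.628,.016,.052,.004,th=25)
moves([g-.12*z,g],25)
```

```text
orange_1 0.9 [200.8, 236.5] (200.3783721923828, 236.56756591796875) 11.635566711425781 [0.3656 0.1654 0.033 ]
orange_1 0.7 [264.1, 235.8] (263.8399353027344, 236.97854614257812) 11.561945915222168 [ 0.3621 -0.0145  0.033 ]
orange_1 0.6 [232.2, 190.0] (232.73768615722656, 188.50869750976562) 11.639235496520996 [0.501  0.0723 0.033 ]
orange_1 0.58 [223.6, 145.3] (223.31727600097656, 142.2906951904297) 11.54687786102295 [0.6344 0.0981 0.033 ]
green_1 0.83 [249.6, 145.2] (251.8157958984375, 143.94737243652344) 12.145485877990723 [0.6286 0.0162 0.033 ]
green_1 0.75 [297.5, 136.6] (293.1458435058594, 137.2916717529297) 11.470252990722656 [ 0.6465 -0.103   0.033 ]
green_1 0.7 [235.8, 187.9] (232.5, 188.45237731933594) 11.550299644470215 [0.5011 0.073  0.033 ]
t 13.2333 at [ 0.5985 -0.1093  0.1592] gap 0.04999381938270505 rot [-0.4365  0.1103  0.1455]
[0.5792 0.013  0.1608] -> [-0.0097 -0.1234 -0.0054]
[0.6299 0.0161 0.052 ] -> [-0.0094 -0.1224  0.1146]
```

Request:
arm_command:
  motion:
    - {"translation":[-0.01,-0.04,-0.005],"rotation":[0,0,0],"claw":0.1}
    - {"translation":[-0.01,-0.08,-0.005],"rotation":[0,0,0],"claw":0.1}
    - {"translation":[-0.0095,-0.1234,-0.005],"rotation":[0,0,0],"claw":0.1}
    - {"translation":[-0.0095,-0.123,0.01],"rotation":[0,0,0],"claw":0.1}
    - {"translation":[-0.0095,-0.1225,0.045],"rotation":[0,0,0],"claw":0.1}
    - {"translation":[-0.0095,-0.1225,0.075],"rotation":[0,0,0],"claw":0.1}
    - {"translation":[-0.0095,-0.1225,0.1],"rotation":[0,0,0],"claw":0.1}
    - {"translation":[-0.0095,-0.1225,0.112],"rotation":[0,0,0],"claw":0.1}
    - {"translation":[-0.0095,-0.1225,0.1145],"rotation":[0,0,0],"claw":0.1}
    - {"translation":[-0.0095,-0.1225,0.1145],"rotation":[0,0,0],"claw":0.1}

```text
time_s: 14.07
eef_pos: [0.6296, 0.0159, 0.0507]
tool_rot: [-3.048, -0.099, -0.668]
contact_force: [0.8, 0.3, -0.8]
finger_gap: 0.0502
gripper_force: 0.0
```

Request:
arm_command:
  motion:
    - {"translation":[0,0,0],"rotation":[0,0,0],"claw":0.0}
    - {"translation":[0,0,0],"rotation":[0,0,0],"claw":-0.15}
    - {"translation":[0,0,0],"rotation":[0,0,0],"claw":-0.3}
    - {"translation":[0,0,0],"rotation":[0,0,0],"claw":-0.45}
    - {"translation":[0,0,0],"rotation":[0,0,0],"claw":-0.6}
    - {"translation":[0,0,0],"rotation":[0,0,0],"claw":-0.6}

```text
time_s: 14.57
eef_pos: [0.6307, 0.0158, 0.0538]
tool_rot: [-3.046, -0.099, -0.676]
contact_force: [-1.7, 1.0, 6.8]
finger_gap: 0.0314
gripper_force: 15.0
```

Run:
```python
from h import *
s=env.get_state();q=s["eef_pos"]+np.r_[tray(-.08,-.09)-[.6285,.016],0]
moves([s["eef_pos"]+[-.09,0,.02],q+[0,0,.02],q],25);print(s["qpos"],s["contact_force"],s["gripper_force"])
```

```text
t 14.5667 at [0.6307 0.0158 0.0538] gap 0.03143509790004395 rot [-0.4117 -0.0495  0.1403]
[0.5407 0.0158 0.0738] -> [-0.0729 -0.0061 -0.0561]
[ 0.5144 -0.1035  0.0738] -> [-0.1035  0.1113 -0.0711]
[ 0.5144 -0.1035  0.0538] -> [-0.112   0.1114 -0.053 ]
[-0.0138  0.3989  2.0136  0.1335  0.296   1.3727] [-1.7357  1.0424  6.817 ] 15.007161498069763
```

Request:
arm_command:
  motion:
    - {"translation":[0.004,0,-0.009],"rotation":[0,0,0],"claw":-0.6}
    - {"translation":[0.0085,0,-0.019],"rotation":[0,0,0],"claw":-0.6}
    - {"translation":[-0.02,0.027,-0.032],"rotation":[0,0,0],"claw":-0.6}
    - {"translation":[-0.048,0.056,-0.045],"rotation":[0,0,0],"claw":-0.6}
    - {"translation":[-0.076,0.084,-0.058],"rotation":[0,0,0],"claw":-0.6}
    - {"translation":[-0.1035,0.1113,-0.071],"rotation":[0,0,0],"claw":-0.6}
    - {"translation":[-0.1035,0.1113,-0.071],"rotation":[0,0,0],"claw":-0.6}
    - {"translation":[-0.107,0.1113,-0.064],"rotation":[0,0,0],"claw":-0.6}
    - {"translation":[-0.11,0.1113,-0.058],"rotation":[0,0,0],"claw":-0.6}
    - {"translation":[-0.1115,0.1113,-0.0535],"rotation":[0,0,0],"claw":-0.6}

```text
time_s: 15.4
eef_pos: [0.5137, -0.1035, 0.0534]
tool_rot: [-3.046, -0.098, -0.672]
contact_force: [-9.9, 8.6, 19.8]
finger_gap: 0.0314
gripper_force: 15.0
```

Request:
arm_command:
  motion:
    - {"translation":[0,0,0],"rotation":[0,0,0],"claw":-0.6}
    - {"translation":[0,0,0],"rotation":[0,0,0],"claw":-0.6}

```text
time_s: 15.57
eef_pos: [0.5142, -0.1033, 0.0535]
tool_rot: [-3.047, -0.099, -0.673]
contact_force: [-1.1, 0.2, -1.3]
finger_gap: 0.0315
gripper_force: 15.0
```

Run:
```python
from h import *
s=env.get_state();moves([[.5144,-.1035,.0535]],25);print(s["qpos"],s["contact_force"],s["gripper_force"])
```

```text
t 15.5667 at [ 0.5142 -0.1033  0.0535] gap 0.03152383869517298 rot [-0.4363  0.0867  0.1382]
[ 0.5144 -0.1035  0.0535] -> [0.0002 0.0002 0.0001]
[-0.3271  0.2803  2.2279  0.6375  0.2835  0.5947] [-1.1488  0.2083 -1.3376] 14.997040182352066
```

Request:
arm_command:
  motion:
    - {"translation":[-0.0005,0,0.001],"rotation":[0,0,0],"claw":-0.6}
    - {"translation":[-0.0005,0,0.001],"rotation":[0,0,0],"claw":-0.2}
    - {"translation":[-0.0005,0,0.001],"rotation":[0,0,0],"claw":0.1}
    - {"translation":[-0.0005,0,0.001],"rotation":[0,0,0],"claw":0.1}
    - {"translation":[0,0,-0.03],"rotation":[0,0,0],"claw":0.1}
    - {"translation":[0,0,-0.06],"rotation":[0,0,0],"claw":0.1}
    - {"translation":[0,0,-0.1],"rotation":[0,0,0],"claw":0.1}
    - {"translation":[0,0,-0.14],"rotation":[0,0,0],"claw":0.1}
    - {"translation":[-0.04,0,-0.18],"rotation":[0,0,0],"claw":0.1}
    - {"translation":[-0.08,0,-0.2],"rotation":[0,0,0],"claw":0.1}

```text
time_s: 16.4
eef_pos: [0.3765, -0.1144, 0.2031]
tool_rot: [-3.048, -0.105, -0.684]
contact_force: [0.0, -1.2, 0.7]
finger_gap: 0.0501
gripper_force: 0.0
```

Run:
```python
from h import *
env.grab_frame("side");P=env.grab_frame("top");S=env.grab_frame("side")
c,s=np.cos(YAW*.93),np.sin(YAW*.93)
for t in("orange_1","green_1"):
    for r in env.silhouettes(P,t): 
        (k,rad)=cv2.minEnclosingCircle(np.argwhere(r["pixels"])[:,::-1].astype(np.float32));w=atz(P,k,.033)[:2];d=w-TC;print(t,round(r["conf"],2),rad,w,"tray",c*d[0]+s*d[1],-s*d[0]+c*d[1])
cv2.imwrite("pics/end.png",np.hstack([cv2.resize(P["color"][90:230,180:320],(400,400),interpolation=2),cv2.resize(S["color"][120:280,150:310],(400,400),interpolation=2)]))
```

```text
orange_1 0.71 12.042080879211426 [0.5023 0.0706] tray -0.08004614469235667 0.08426762188847671
orange_1 0.56 11.698641777038574 [0.3644 0.165 ] tray -0.2123446471214886 0.18638437077911627
orange_1 0.56 11.401854515075684 [ 0.362 -0.015] tray -0.2249319053939625 0.006793211031587327
green_1 0.88 12.104259490966797 [ 0.5127 -0.1034] tray -0.0794985860250763 -0.09000829411011367
green_1 0.71 11.191981315612793 [ 0.6459 -0.1023] tray 0.0534634604344454 -0.09653811986336575
```

View pics/end.png

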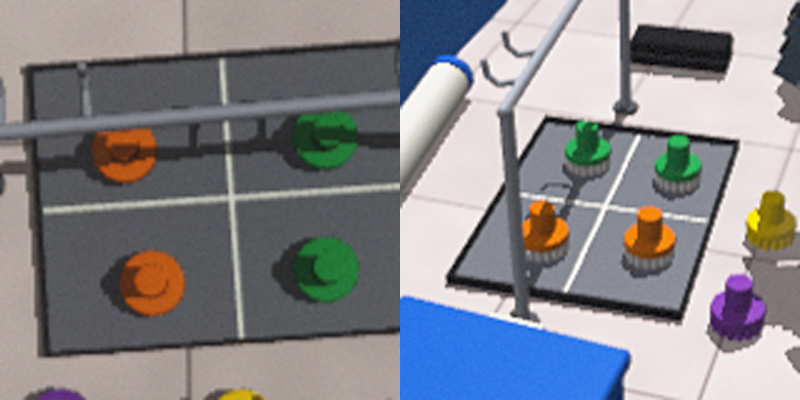

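Each brush stands upright in its own quarter: orange at crop (125,151) and (152,283), green at (326,138) and (327,268). All are well clear of the white lines and of each other.

```bash
python3 -c "
from workcell import env
print(env.job_done())"
```

```text
the job is handed in; nothing more can be done
None
```

I handed the job in at about 16.5 s on the robot's clock: all four brushes stand upright in separate quarters, orange on the left and green on the right, about 50 mm or more from the white lines by the camera; no verdict came back.

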